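Pack the cool tray for the drops round

TASK

Pack the white foam cool tray for the immunisation round. First stand the two cold packs that are on edge in the tray's two long slots, one in each; only when both are in, so that the vaccine goes straight into the cold, stand the dropper bottle upright in the round well and lay the temperature logger flat in its rectangular bed between the packs, each fully down. Leave the cold packs that lie flat (they are still too cold), the amber bottle and the small card carton where they are.

Things in the scene. Friction and masses are not known exactly. Their poses are not given: they have to be found in the camera images.
- cool_tray: fixed white foam block 216 (x) x 224 (y) x 60 high; origin under its centre. From it: 2 pack slots along x, centres y +75 and -75, 188 x 50, floor z 8 (packs stand out 42); logger bed centre x -45, 98 (x) x 72 (y), floor z 52, each side wall to a slot (14 thick) notched to that floor over its middle 44 for fingers; round bottle well centre x +52, 51 wide, floor z 40.
- cold_pack_1: blue-white cold pack standing on its long edge: 160 long (169 with its blue stopper, at +x) x 32 thick x 94 high, 0.35 kg. Origin: middle of the edge it stands on; x along its length, y through the thickness, z up. Grasp across the 32 mm within 32 mm of its top, since in the slot only 42 mm stand out. Twin of cold_pack_2: either slot, either way round.
- cold_pack_2: blue-white cold pack standing on its long edge: 160 long (169 with its blue stopper, at +x) x 32 thick x 94 high, 0.35 kg. Origin: middle of the edge it stands on; x along its length, y through the thickness, z up. Grasp across the 32 mm within 32 mm of its top, since in the slot only 42 mm stand out. Twin of cold_pack_1: either slot, either way round.
- dropper_bottle: small round brown glass dropper bottle with a black rubber bulb on top, 33 diameter, 102 high over the bulb; the straight glass body reaches from 0 to 70, the neck (24 diameter) to 77. Origin: centre of its foot; z up. 0.07 kg. Take it round the glass body, 35 to 65 above the foot.
- temp_logger: flat cream-coloured temperature logger with a small display, rounded plastic case 52 (x) x 82 (y) x 16 high. Origin: centre of its underside; y along its length, z up. 0.045 kg. Take it across the 52 mm. In the tray its length lies along the tray's x, either way round.
- flat_pack: a third cold pack of the same make, lying flat towards the back left of the desk (two more lie stacked at the far right), 94 (x) x 169 (y) x 33 high, origin under its centre: leave it where it is.
- amber_bottle: amber glass bottle with a wide black screw cap, 46 diameter, 108 high, fatter than the dropper bottle and without bulb; origin at the centre of its foot: leave it where it is.
- card_carton: small white card carton with printed sides, its +y end open with the flap down: box 46 (x) x 66 (y) x 34 high, twice as high as the logger; origin near the centre of its underside: leave it where it is.
Mind the look-alikes: they are no part of the job. Of the things that look like the temp_logger, the larger one is meant.

How it is judged:
By the outcome, as a careful person would: the job done as asked, in the order asked, and still so for the second after the job is handed in, with the robot touching nothing.
It also fails if it takes over 128 s, if anything falls off the work surface, if the arm or the gripper's body presses on something with over 40 N, if the wrist force passes 120 N, or if a joint passes its speed limit or range.

ROBOT

A 6-joint arm with a two-finger parallel gripper is mounted at the origin on a cart in front of the work surface, level with it; the furniture and walls round the work are solid. World frame = base frame: x ahead of the robot, y to its left, z up, the work surface at z = 0. Lengths are in mm, angles in rad, forces in N, time in s.
With the tool pointing down it reaches from about 350 to 775 mm from the base axis. Payload 7.3 kg.
Tool frame: the origin (TCP) lies at the centre of the arm's flange, where the gripper is bolted on; the fingertips stand 178 mm ahead of it and the grasp point (between the pads) lies 159 mm ahead of it; z points along the fingers, y is the direction in which the jaws open and shut (so a half turn about z gives the same grasp; the last joint's range is limited). The gripper opens to 92 mm and grips with 3 to 60 N. Pads are 19 mm wide; open, the fingers measure 130 mm over their backs; the gripper's body (75 mm by 190 mm) begins 47 mm behind the grasp point.
Start: joints at [1.037, 0.342, 1.524, -0, 1.275, -0.146], TCP at [198.509, 486.027, 404.741] pointing down, gripper open.
Joint ranges: [-2.53, 2.53], [-0.77, 2.02], [0.04, 2.7], [-1, 4.14], [0.28, 2.66], [-3.11, 3.11]. Speed limits (rad/s): [2.57, 2.57, 3.14, 3.14, 3.14, 3.14].

INTERFACE

Orientations are given as [roll, pitch, yaw] about the fixed x, y, z axes, in that order (R = Rz(yaw) Ry(pitch) Rx(roll)).
In Python, from plant import get_obs, capture, close_job gives the robot as it stands. The module is installed in compiled form; this text tells all that it offers.
- The arm moves only by the shell command python3 -m pendant 'ROWS'. ROWS is JSON, a list of rows, each a list of 3 entries, a list of its own where there are three numbers: the shift along the tool's x, y, z in m, then the turn, a rotation vector about the tool's x, y, z in rad, then the finger opening in m, from 0 to 0.0918. In form: [[[tx, ty, tz], [wx, wy, wz], fingers], ...]. A call has 1 to 10 rows; each row is the pose to reach, as a shift and turn from the pose commanded when the call began, along the tool's axes at that moment; what a row does not reach only later rows make up. A row lasts 1/12 s, in which the tool goes at most 41.7 mm and 7.16 degrees, less where a joint would pass 70% of its speed; a pose out of reach is approached as far as the arm can. A call with a gripper value outside its range is refused whole. The fingers move at their own pace and stop on an object; the grip force is fixed at half the most. Time passes only in rows, so rows that repeat a pose let the fingers close. It gives the time, the measured TCP pose, the force and the opening at its end, in the units of the state.
- get_obs(): the state, without advancing time (a new reading comes with each control period).
- capture(name): name is "scene" or "top" or "wrist"; returns a dict with "color" (400x640x3 uint8, red, green, blue), "mtx" (3x3 intrinsics, pixels), "dist" ([k1, k2, p1, p2, k3] as OpenCV has them; the pictures are not rectified), "rvec" (rotation vector, rad) and "tvec" (3), from world to camera coordinates, as OpenCV has them. Camera axes: x right, y down, z forward; pixel columns grow to the right and rows downward; lengths in mm; the calibration is good to about 2 mm. A picture is of the moment at which its call begins. There is no depth.
- close_job(): hands the job in, once; it reports no verdict.
The state is a dict: "time": time; "joint_positions": joint angles; "dq": joint speeds; "tau": joint torques, N m; "tool_pos": TCP position; "tcp_rot": TCP orientation; "contact_force": force on the tool from outside, world axes, zero at the start; "moment": the same for the moment, N m; "grip_width": finger opening in mm.
Only numpy, scipy, OpenCV 4.12 (cv2) and the standard library are available. Lean on these libraries where they do the work, as an engineer would, in place of code of your own. Each camera call takes 0.05 s, during which the arm holds its last target. There are 200 camera calls.

## Working session

There is one attempt and no reset: what is moved stays moved. The work goes in short steps, Python scripts to look and compute and a shell command to move; the robot and the scene stay as the last step left them, time stands still between calls to the robot, and variables do not carry over. Pictures are saved under pics/ and viewed, about 12 in all and at most 16, crops included, and the job is handed in when it is done.

```bash
mkdir -p pics
python3 - <<'E'
from plant import get_obs, capture
import cv2
o=get_obs(); print({k:o[k] for k in('time','tool_pos','tcp_rot','grip_width','contact_force')})
for n in("scene","top"):
    c=capture(n); cv2.imwrite(f"pics/{n}0.png",c["color"][:,:,::-1]); print(n,c["mtx"],c["rvec"],c["tvec"],c["dist"])
E
```

```text
{'time': 0.0, 'tool_pos': array([198.4431643 , 485.89842479, 404.05206129]), 'tcp_rot': array([-3.14008345e+00, -2.18767588e-04,  2.75378433e+00]), 'grip_width': 92.1226722600404, 'contact_force': array([0.18144965, 0.22545982, 0.42394671])}
scene [[440.04000145   0.         318.71903689]
 [  0.         440.04000145 199.58215331]
 [  0.           0.           1.        ]] [ 2.18082665 -0.75956871  0.36491532] [-377.77801886  298.95263256  831.03206355] [-0.08999551  0.          0.          0.          0.        ]
top [[404.53445623   0.         319.71403466]
 [  0.         404.53445623 202.17540816]
 [  0.           0.           1.        ]] [ 2.2003364  -2.18961135  0.06887028] [  99.55077314  527.33368626 1091.6571727 ] [-0.01157735  0.          0.          0.          0.        ]
```

View pics/scene0.png

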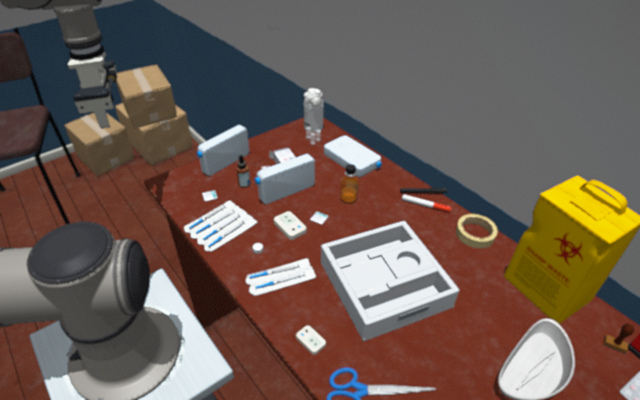

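View pics/top0.png

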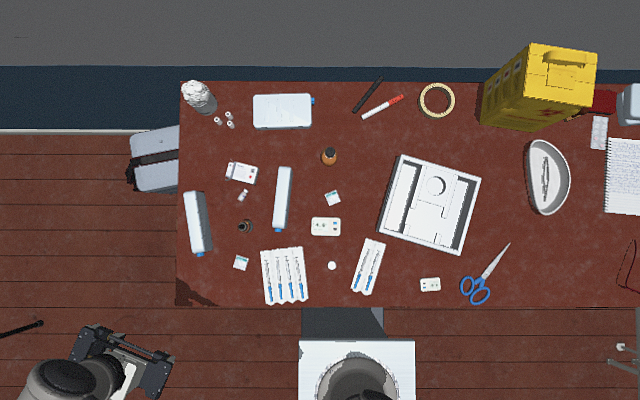

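The top view has +x up and +y left. The upright packs are near (198,223) and (282,198), the dropper bottle near (245,226), and the larger logger near (326,227). The tray is at (430,203) with its well towards the top. I'll zoom in to measure these.

```bash
cat > h.py <<'E'
import numpy as np, cv2
from plant import get_obs, capture
def cam(c): return cv2.Rodrigues(np.array(c["rvec"],float))[0],np.array(c["tvec"],float).ravel()
def ray(c,uv,z):
    "pixels -> world points on plane z"
    R,t=cam(c); p=cv2.undistortPoints(np.array(uv,float).reshape(-1,1,2),c["mtx"],c["dist"]).reshape(-1,2)
    d=np.c_[p,np.ones(len(p))]@R; o=-R.T@t
    return o+d*((z-o[2])/d[:,2])[:,None]
def proj(c,P): return cv2.projectPoints(np.array(P,float).reshape(-1,1,3),c["rvec"],c["tvec"],c["mtx"],c["dist"])[0].reshape(-1,2)
def crop(c,x0,y0,x1,y1,s,name):
    im=cv2.resize(c["color"][y0:y1,x0:x1,::-1],None,fx=s,fy=s,interpolation=cv2.INTER_CUBIC)
    for u in range((x0+9)//10*10,x1,10): cv2.line(im,((u-x0)*s,0),((u-x0)*s,8 if u%50 else 20),(0,255,255),1)
    for v in range((y0+9)//10*10,y1,10): cv2.line(im,(0,(v-y0)*s),(8 if v%50 else 20,(v-y0)*s),(0,255,255),1)
    cv2.imwrite("pics/"+name,im)
E
python3 - <<'E'
from h import *
c=capture("top")
a=cv2.resize(c["color"][155:275,175:345,::-1],None,fx=4,fy=4,interpolation=cv2.INTER_CUBIC)
cv2.imwrite("pics/cl.png",a)
crop(c,370,145,490,265,5,"ct.png")
hsv=cv2.cvtColor(c["color"],cv2.COLOR_RGB2HSV)
m=((hsv[...,2]>110)&(hsv[...,1]<110)).astype(np.uint8)*255
cs,_=cv2.findContours(m,cv2.RETR_EXTERNAL,cv2.CHAIN_APPROX_NONE)
for k in cs:
    A=cv2.contourArea(k); r=cv2.minAreaRect(k)
    if A>60 and 170<r[0][0]<500 and 150<r[0][1]<310: print(A,[np.round(x,1) for x in r], ray(c,[r[0]],0)[0].round())
E
```

```text
243.0 [array([430.1, 284.1]), array([13.6, 20.2]), np.float64(84.8)] [ 304. -202.    0.]
64.5 [array([330.8, 265.3]), array([ 9.2, 16.6]), np.float64(56.3)] [354.  71.   0.]
162.5 [array([240.4, 262.3]), array([13.6, 13.6]), np.float64(18.4)] [361. 319.   0.]
2325.5 [array([284. , 275.3]), array([56.9, 44.2]), np.float64(83.7)] [326. 199.   0.]
166.0 [array([496.1, 260.1]), array([ 6.2, 45.6]), np.float64(36.9)] [ 370. -386.    0.]
1165.5 [array([367.8, 266.7]), array([22.6, 55.8]), np.float64(16.9)] [351. -31.   0.]
513.5 [array([325.5, 225.5]), array([29., 19.]), np.float64(0.0)] [463.  86.   0.]
782.0 [array([193.8, 221.4]), array([63. , 14.6]), np.float64(80.5)] [473. 450.   0.]
162.5 [array([332.2, 197.2]), array([13.6, 13.6]), np.float64(68.2)] [542.  68.   0.]
60.5 [array([242.4, 194.8]), array([ 6. , 13.6]), np.float64(36.9)] [547. 317.   0.]
761.5 [array([281.4, 196.7]), array([13.6, 62.6]), np.float64(6.3)] [542. 208.   0.]
495.0 [array([241.2, 171.7]), array([30.3, 18.2]), np.float64(14.0)] [612. 321.   0.]
6806.5 [array([429.8, 204.2]), array([86.6, 82.5]), np.float64(16.3)] [ 524. -204.    0.]
```

View pics/cl.png

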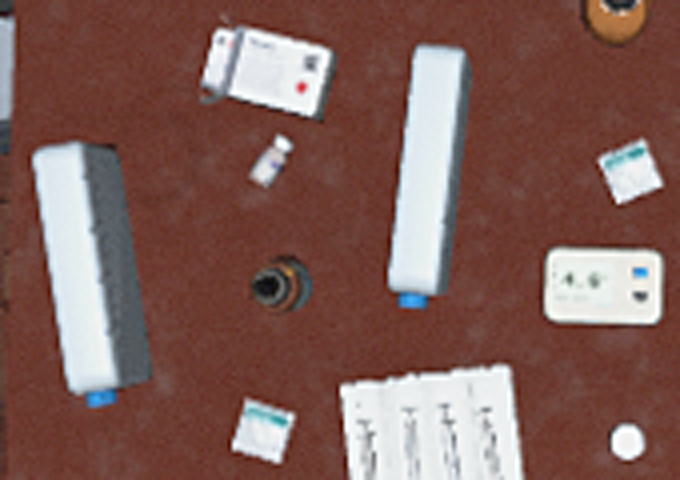

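View pics/ct.png

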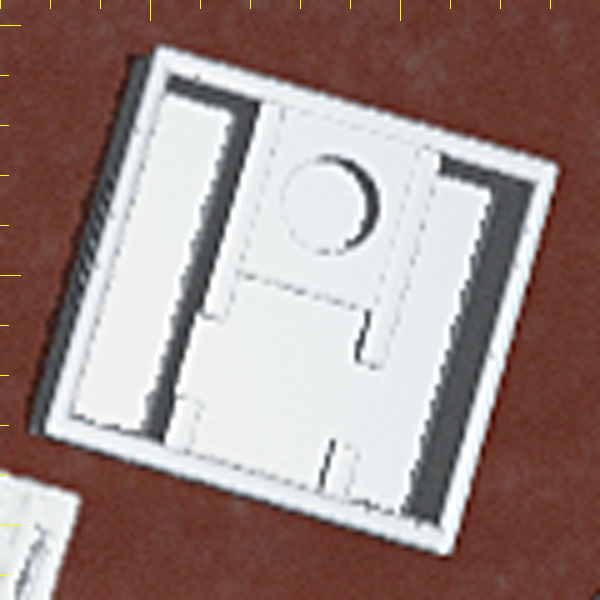

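The crops show both packs on edge with their blue stoppers towards −x, the dropper bulb at about (242,226.5), and the logger spanning about (311–341, 217–236). The tray rim corners are clear.

Run:
```python
from h import *
c=capture("top"); im=c["color"]
g=cv2.cvtColor(im,cv2.COLOR_RGB2GRAY)
def rect(x0,y0,x1,y1,th,z,name):
    s=8; a=cv2.resize(g[y0:y1,x0:x1],None,fx=s,fy=s,interpolation=cv2.INTER_LINEAR)
    cs,_=cv2.findContours((a>th).astype(np.uint8),cv2.RETR_EXTERNAL,cv2.CHAIN_APPROX_NONE)
    k=max(cs,key=cv2.contourArea); b=cv2.boxPoints(cv2.minAreaRect(k))/s+[x0-.44,y0-.44]
    P=ray(c,b,z)[:,:2]; e=P-np.roll(P,1,0); L=np.hypot(*e.T); i=L.argmax()
    print(name,P.mean(0).round(1),"sides",L.round(1),"long dir deg",np.degrees(np.arctan2(e[i,1],e[i,0])).round(1)%180)
for th in(140,160): 
  rect(178,185,212,262,th,94,"packL"); rect(268,160,296,240,th,94,"packR"); rect(305,210,348,242,th,16,"logger"); rect(372,148,486,262,th,60,"tray")
cr=np.array([(157,46),(557,165),(448,553),(45,430)])/5+[370,145]
P=ray(c,cr,60); print("tray corners",P[:,:2].round(1),P[:,:2].mean(0))
e=P[0]-P[3];print(np.degrees(np.arctan2(e[1],e[0])),np.linalg.norm(e)); e=P[0]-P[1];print(np.degrees(np.arctan2(e[0],e[1])),np.linalg.norm(e))
print("well rim",ray(c,[[370+332/5,145+205/5]],60))
print("bulb",ray(c,[[175+268/4,155+287/4]],100),"body",ray(c,[[175+290/4,155+284/4]],70))
s=capture("scene"); crop(s,190,115,330,225,5,"s1.png")
```

```text
packL [471.4 422.3] sides [158.   33.  158.   32.7] long dir deg 10.0
packR [535.4 200.9] sides [ 32.6 157.3  32.9 157.3] long dir deg 174.1
logger [461.8  86.4] sides [80.3 50.9 80.5 50.9] long dir deg 88.9
tray [ 520.  -188.6] sides [223.8 216.2 226.5 216. ] long dir deg 73.5
packL [471.6 422.6] sides [156.2  31.8 156.2  31.5] long dir deg 10.0
packR [535.6 201. ] sides [ 31.7 155.6  31.9 155.6] long dir deg 174.1
logger [461.7  86.5] sides [79.4 49.8 79.6 49.9] long dir deg 88.8
tray [ 519.8 -188.7] sides [222.7 215.4 225.3 215.2] long dir deg 73.6
tray corners [[ 652.5 -113.2]
 [ 590.4 -324.7]
 [ 386.3 -263.8]
 [ 449.5  -53.1]] [ 519.67507459 -188.68694718]
-16.497721978505762 211.69149146987206
16.353924426332853 220.46714516423614
well rim [[ 568.51386466 -205.04591152   60.        ]]
bulb [[459.086664   297.66282387 100.        ]] body [[460.96610704 289.04178247  70.        ]]
```

View pics/s1.png

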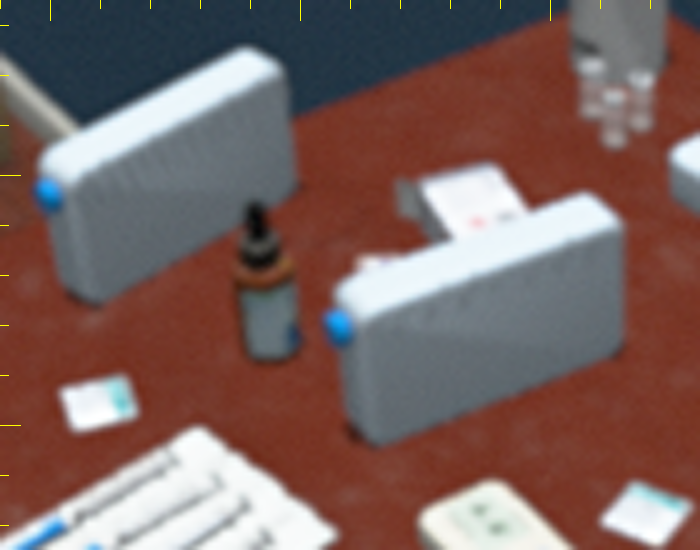

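The close crop confirms the layout. In scene pixels the dropper bulb tip is at about (241,156) and its foot at about (244,186). Next I'll work out the bottle position and a helper for tool-frame shifts.

```bash
cat >> h.py <<'E'
from scipy.spatial.transform import Rotation as Ro
def go(x,y,zg,yaw):
    "shift (m) and turn in tool axes to bring the grasp point to x,y,zg with jaws-down yaw deg"
    o=get_obs(); R=Ro.from_euler('xyz',o["tcp_rot"]); G=Ro.from_euler('xyz',[np.pi,0,np.radians(yaw)])
    d=R.inv().apply(np.array([x,y,zg+159])-o["tool_pos"])/1000
    print("t",round(o["time"],1),"pos",o["tool_pos"].round(1),"F",o["contact_force"].round(1),"w",round(o["grip_width"],1),"| shift",d.round(4),"turn",(R.inv()*G).as_rotvec().round(3))
E
python3 - <<'E'
from h import *
t=capture("top"); s=capture("scene")
P=[np.asarray(c["mtx"])@np.c_[cam(c)] for c in(t,s)]
X=cv2.triangulatePoints(P[0],P[1],np.array([[242.],[226.6]]),np.array([[241.],[156.3]]));print("bulb top",(X[:3]/X[3]).ravel())
print("foot scene",ray(s,[[190+270/5,115+347/5]],0), "neck/body top",ray(s,[[190+265/5,115+268/5]],70))
for z,q in((0,(535.5,201)),):
    for X in([459,292,102],[459,292,70],[459,292,0]): print(proj(t,X),proj(s,X))
go(535.5,201,200,174.1)
E
```

```text
bulb top [459.17968813 297.81297483  99.73392625]
foot scene [[460.1684402  304.64473872   0.        ]] neck/body top [[453.01664858 285.06494933  70.        ]]
[[244.10833828 226.79853947]] [[242.39984356 156.78186756]]
[[246.34560735 226.75524656]] [[243.56969866 166.55692682]]
[[250.79369098 226.66912372]] [[246.01375452 186.80590571]]
t 0.3 pos [198.5 486.  404.6] F [-0.9  1.   0.8] w 92.1 | shift [-0.4198 -0.1364  0.0456] turn [-0.    -0.    -0.285]
```

```bash
python3 -m pendant '[[[-0.04,-0.012,0],[0,0,-0.03],0.0918],[[-0.08,-0.025,0],[0,0,-0.07],0.0918],[[-0.12,-0.038,0],[0,0,-0.11],0.0918],[[-0.16,-0.051,0.01],[0,0,-0.15],0.0918],[[-0.20,-0.064,0.02],[0,0,-0.19],0.0918],[[-0.24,-0.077,0.025],[0,0,-0.22],0.0918],[[-0.28,-0.09,0.03],[0,0,-0.25],0.0918],[[-0.32,-0.103,0.035],[0,0,-0.285],0.0918],[[-0.36,-0.116,0.04],[0,0,-0.285],0.0918],[[-0.39,-0.127,0.0456],[0,0,-0.285],0.0918]]'
python3 -c "
from h import *
go(535.5,201,200,174.1)
c=capture('wrist');cv2.imwrite('pics/w1.png',c['color'][:,:,::-1])
print(c['rvec'],c['tvec'])"
```

```text
time: 1.18
tool_pos: [513.2, 219.2, 359.2]
tcp_rot: [3.141, 0.001, 3.039]
contact_force: [0.4, 0.5, 0.4]
grip_width: 92.1
t 1.2 pos [513.2 219.2 359.2] F [0.4 0.5 0.4] w 92.1 | shift [-0.0241 -0.0158  0.0002] turn [ 0.     0.001 -0.   ]
[-2.15045123 -1.93969622 -0.30291839] [-270.65845119 -489.12088342  199.62722639]
```

View pics/w1.png

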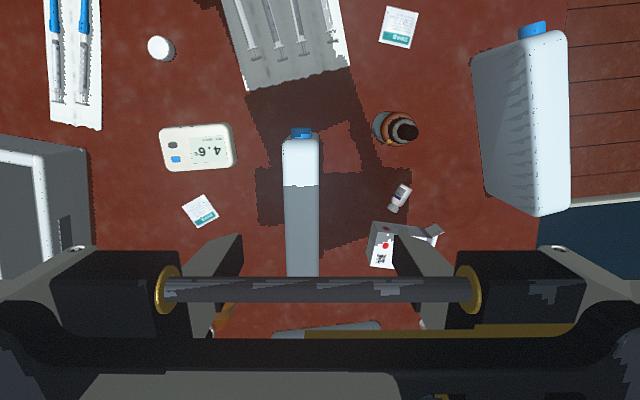

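The wrist view shows pack R centred between the jaws (columns 284–319), the logger at about (197,147), the bottle's bulb at about (405,131), and no obstacle at the finger positions.

Run:
```python
from h import *
c=capture("wrist")
print("packR centreline",ray(c,[[301.5,150],[302,250]],94)[:,:2].round(1), "near end",ray(c,[[301,138]],94).round(1))
print("packL top corners",ray(c,[[528,38],[567,33],[570,212],[535,214]],94)[:,:2].round(1))
X=[459.3,297.6]
print("bottle proj",proj(c,[[*X,100],[*X,70],[*X,0]]),"bulb ray",ray(c,[[406,131]],97),"logger",proj(c,[[461.8,86.5,16]]))
g=cv2.cvtColor(c["color"],cv2.COLOR_RGB2GRAY)[110:185,145:245]
k=max(cv2.findContours((g>150).astype(np.uint8),0,1)[0],key=cv2.contourArea);r=cv2.minAreaRect(k)
b=cv2.boxPoints(r)+[145,110];P=ray(c,b,14)[:,:2];print("logger",P.mean(0),P.round(1).tolist())
go(535.5,201,81,174.1)
```

```text
packR centreline [[468.4 205.7]
 [562.2 194.5]] near end [[458.4 206.5  94. ]]
packL top corners [[401.6 388.3]
 [400.9 418.1]
 [550.1 443.3]
 [548.6 411. ]]
bottle proj [[412.57302754 127.84744115]
 [402.23067766 125.45379832]
 [385.12038033 121.50327726]] bulb ray [[461.5848301  293.13618915  97.        ]] logger [[198.82778207 145.42459827]]
logger [460.37637589  85.85684658] [[434.5, 49.4], [437.0, 129.7], [486.1, 124.3], [484.0, 40.1]]
t 1.3 pos [514.9 217.1 357.8] F [ 0.5  1.4 -0.8] w 91.8 | shift [-0.0222 -0.0136  0.1178] turn [-0.001  0.    -0.005]
```

```bash
python3 -m pendant '[[[-0.012,-0.008,0],[0,0,0],0.0918],[[-0.022,-0.015,0.02],[0,0,0],0.0918],[[-0.022,-0.015,0.02],[0,0,0],0.0918],[[-0.022,-0.015,0.02],[0,0,0],0.0918]]'
python3 -c "
from h import *
go(535.5,199.5,81,174)"
```

```text
time: 1.62
tool_pos: [531.5, 204.1, 338.6]
tcp_rot: [-3.141, -0.002, 3.039]
contact_force: [0.3, -0.6, -0.6]
grip_width: 91.8
t 1.6 pos [531.5 204.1 338.6] F [ 0.3 -0.6 -0.6] w 91.8 | shift [-0.0047 -0.0041  0.0986] turn [-0.    -0.002  0.002]
```

```bash
python3 -m pendant '[[[-0.005,-0.004,0.02],[0,0,0],0.0918],[[-0.005,-0.004,0.045],[0,0,0],0.0918],[[-0.005,-0.004,0.07],[0,0,0],0.0918],[[-0.005,-0.004,0.09],[0,0,0],0.0918],[[-0.005,-0.004,0.098],[0,0,0],0.0918],[[-0.005,-0.004,0.098],[0,0,0],0.0918],[[-0.005,-0.004,0.098],[0,0,0],0.02],[[-0.005,-0.004,0.098],[0,0,0],0.02],[[-0.005,-0.004,0.098],[0,0,0],0.02],[[-0.005,-0.004,0.098],[0,0,0],0.02]]'
python3 -m pendant '[[[0,0,0],[0,0,0],0.02],[[0,0,0],[0,0,0],0.02],[[0,0,0],[0,0,0],0.02],[[0,0,0],[0,0,0],0.02],[[0,0,0],[0,0,0],0.02],[[0,0,0],[0,0,0],0.02]]'
python3 -c "
from h import *
go(535.5,199.5,81,174)"
```

```text
time: 2.45
tool_pos: [536.7, 199.5, 242.4]
tcp_rot: [3.141, 0.002, 3.039]
contact_force: [-0.5, 0.5, 0.6]
grip_width: 69.9
time: 2.95
tool_pos: [536.5, 199.4, 241.2]
tcp_rot: [3.141, 0.0, 3.039]
contact_force: [0.6, -0.5, 1.4]
grip_width: 32.2
t 3.0 pos [536.5 199.4 241.2] F [ 0.6 -0.5  1.4] w 32.2 | shift [0.001  0.     0.0012] turn [0.    0.    0.002]
```

```bash
python3 -m pendant '[[[0,0,-0.01],[0,0,0],0.02],[[0,0,-0.03],[0,0,0],0.02],[[0,0,-0.055],[0,0,0],0.02],[[0,0,-0.08],[0,0,0],0.02],[[0,0,-0.105],[0,0,0],0.02],[[0,0,-0.125],[0,0,0],0.02],[[0,0,-0.13],[0,0,0],0.02],[[0,0,-0.13],[0,0,0],0.02]]'
python3 -c "
from h import *
go(502,-264.8,211,163.6)"
```

```text
time: 3.62
tool_pos: [536.5, 199.3, 372.7]
tcp_rot: [3.141, 0.003, 3.039]
contact_force: [0.4, 0.4, -3.9]
grip_width: 32.4
t 3.6 pos [536.5 199.3 372.7] F [ 0.4  0.4 -3.9] w 32.4 | shift [-0.0133 -0.4652  0.0023] turn [0.001 0.003 0.184]
```

```bash
python3 -m pendant '[[[0,-0.01,0],[0,0,0],0.02],[[0,-0.03,0],[0,0,0.02],0.02],[[0,-0.06,0],[0,0,0.04],0.02],[[-0.002,-0.09,0],[0,0,0.06],0.02],[[-0.004,-0.12,0],[0,0,0.08],0.02],[[-0.006,-0.15,0],[0,0,0.1],0.02],[[-0.008,-0.18,0],[0,0,0.12],0.02],[[-0.01,-0.21,0],[0,0,0.14],0.02],[[-0.012,-0.235,0],[0,0,0.16],0.02],[[-0.013,-0.25,0],[0,0,0.184],0.02]]'
python3 -c "
from h import *
go(502,-264.8,211,163.6)"
```

```text
time: 4.45
tool_pos: [522.8, -53.7, 369.0]
tcp_rot: [-3.14, -0.004, 2.852]
contact_force: [0.4, 0.5, -3.6]
grip_width: 32.4
t 4.5 pos [522.8 -53.7 369. ] F [ 0.4  0.5 -3.6] w 32.4 | shift [-0.0404 -0.2082 -0.0009] turn [-0.001 -0.004 -0.004]
```

```bash
python3 -m pendant '[[[-0.002,-0.015,0],[0,0,0],0.02],[[-0.007,-0.04,0],[0,0,0],0.02],[[-0.013,-0.07,0],[0,0,0],0.02],[[-0.02,-0.1,0],[0,0,0],0.02],[[-0.026,-0.13,0],[0,0,0],0.02],[[-0.032,-0.16,0],[0,0,0],0.02],[[-0.036,-0.185,0],[0,0,0],0.02],[[-0.039,-0.205,0],[0,0,0],0.02],[[-0.04,-0.2115,0],[0,0,0],0.02],[[-0.04,-0.2115,0],[0,0,0],0.02]]'
python3 -c "
from h import *
go(502,-264.8,211,163.6)
import plant,time
c=capture('top'); crop(c,370,145,490,265,5,'t2.png')
go(502,-264.8,211,163.6)"
```

```text
time: 5.28
tool_pos: [501.2, -266.6, 369.1]
tcp_rot: [3.141, -0.004, 2.852]
contact_force: [-0.5, 0.3, -2.8]
grip_width: 32.3
t 5.3 pos [ 501.2 -266.6  369.1] F [-0.5  0.3 -2.8] w 32.3 | shift [-0.0002  0.002  -0.0009] turn [ 0.001 -0.004 -0.003]
t 5.3 pos [ 501.6 -265.3  369.4] F [ 0.3  0.9 -3. ] w 32.5 | shift [-0.0003  0.0006 -0.0006] turn [ 0.001 -0.003 -0.002]
```

View pics/t2.png

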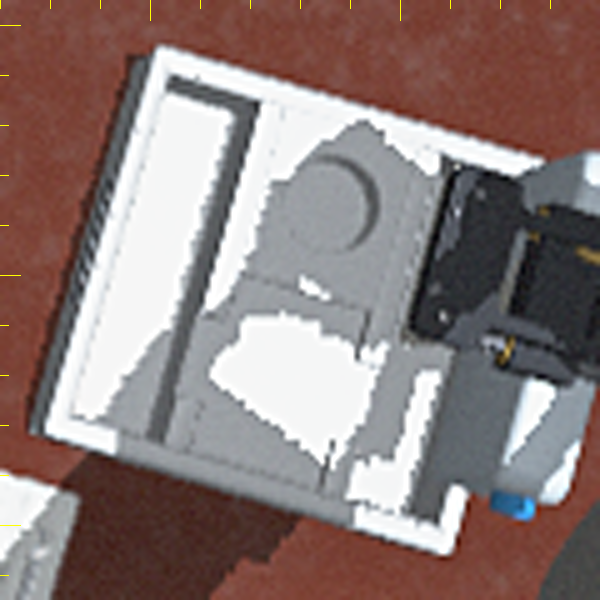

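The tray is unmoved and the pack hangs over the right-hand slot, with the offset that height parallax would give. I'll descend in stages and watch the force.

```bash
python3 -m pendant '[[[0,0,0.01],[0,0,0],0.02],[[0,0,0.025],[0,0,0],0.02],[[0,0,0.04],[0,0,0],0.02],[[0,0,0.052],[0,0,0],0.02],[[0,0,0.06],[0,0,0],0.02],[[0,0,0.067],[0,0,0],0.02],[[0,0,0.074],[0,0,0],0.02],[[0,0,0.08],[0,0,0],0.02],[[0,0,0.085],[0,0,0],0.02]]'
python3 -m pendant '[[[0,0,0.008],[0,0,0],0.02],[[0,0,0.016],[0,0,0],0.02],[[0,0,0.024],[0,0,0],0.02],[[0,0,0.030],[0,0,0],0.02],[[0,0,0.030],[0,0,0],0.02]]'
python3 -c "
from h import *
go(502,-264.8,89,163.6)"
```

```text
time: 6.08
tool_pos: [502.3, -264.7, 285.7]
tcp_rot: [3.142, 0.0, 2.855]
contact_force: [0.3, -0.7, -3.1]
grip_width: 32.2
time: 6.5
tool_pos: [501.9, -264.7, 254.4]
tcp_rot: [3.141, -0.003, 2.855]
contact_force: [0.2, 0.0, -3.2]
grip_width: 32.4
t 6.5 pos [ 501.9 -264.7  254.4] F [ 0.2  0.  -3.2] w 32.4 | shift [-0.0002 -0.0001  0.0064] turn [ 0.001 -0.003 -0.001]
```

```bash
python3 -m pendant '[[[0,0,0.003],[0,0,0],0.02],[[0,0,0.005],[0,0,0],0.02],[[0,0,0.0065],[0,0,0],0.02],[[0,0,0.0065],[0,0,0],0.02]]'
python3 -m pendant '[[[0,0,0],[0,0,0],0.05],[[0,0,0],[0,0,0],0.05],[[0,0,0],[0,0,0],0.05],[[0,0,0],[0,0,0],0.05],[[0,0,-0.01],[0,0,0],0.05],[[0,0,-0.035],[0,0,0],0.05],[[0,0,-0.07],[0,0,0],0.06],[[0,0,-0.105],[0,0,0],0.0918],[[0,0,-0.14],[0,0,0],0.0918]]'
python3 -c "
from h import *
go(471.5,422.5,231,190)"
```

```text
time: 6.83
tool_pos: [502.2, -264.9, 249.5]
tcp_rot: [3.141, -0.0, 2.855]
contact_force: [-0.1, -0.7, -3.7]
grip_width: 32.6
time: 7.58
tool_pos: [502.0, -264.7, 392.1]
tcp_rot: [-3.142, 0.0, 2.855]
contact_force: [0.2, -1.3, 0.1]
grip_width: 65.4
t 7.6 pos [ 502.  -264.7  392.1] F [ 0.2 -1.3  0.1] w 65.4 | shift [0.2236 0.6505 0.0019] turn [-0.     0.    -0.461]
```

```bash
python3 -m pendant '[[[0.006,0.015,0],[0,0,0],0.0918],[[0.018,0.05,0],[0,0,0],0.0918],[[0.03,0.085,0],[0,0,-0.05],0.0918],[[0.042,0.12,0],[0,0,-0.1],0.0918],[[0.054,0.155,0],[0,0,-0.15],0.0918],[[0.066,0.19,0],[0,0,-0.2],0.0918],[[0.078,0.225,0],[0,0,-0.25],0.0918],[[0.09,0.26,0],[0,0,-0.3],0.0918],[[0.102,0.295,0],[0,0,-0.35],0.0918],[[0.114,0.33,0],[0,0,-0.4],0.0918]]'
python3 -c "
from h import *
go(471.5,422.5,231,190)"
```

```text
time: 8.42
tool_pos: [485.7, 85.7, 390.8]
tcp_rot: [-3.142, 0.002, -3.026]
contact_force: [0.1, -1.1, 0.3]
grip_width: 92.0
t 8.4 pos [485.7  85.7 390.8] F [ 0.1 -1.1  0.3] w 92.0 | shift [-0.0248  0.3362  0.0008] turn [-0.     0.002 -0.059]
```

```bash
python3 -m pendant '[[[-0.002,0.036,0],[0,0,-0.03],0.0918],[[-0.005,0.073,0],[0,0,-0.059],0.0918],[[-0.008,0.11,0],[0,0,-0.059],0.0918],[[-0.011,0.147,0],[0,0,-0.059],0.0918],[[-0.014,0.184,0],[0,0,-0.059],0.0918],[[-0.017,0.221,0],[0,0,-0.059],0.0918],[[-0.02,0.258,0],[0,0,-0.059],0.0918],[[-0.023,0.293,0],[0,0,-0.059],0.0918],[[-0.025,0.32,0],[0,0,-0.059],0.0918],[[-0.025,0.335,0],[0,0,-0.059],0.0918]]'
python3 -m pendant '[[[0,0,0.02],[0,0,0],0.0918],[[0,0,0.03],[0,0,0],0.0918],[[0,0,0.03],[0,0,0],0.0918]]'
python3 - <<'E'
from h import *
go(471.5,422.5,81,190)
c=capture("wrist"); t=capture("top")
im=np.vstack([c["color"][:300],]); cv2.imwrite("pics/w2.png",im[:,:,::-1])
k=c["color"]; crop(t,370,145,490,265,4,"t3.png")
for X in([471.5,422.5,94],[411,412,94],[459.3,297.6,100]): print(proj(c,X))
E
```

```text
time: 9.25
tool_pos: [472.3, 422.6, 390.3]
tcp_rot: [3.14, 0.001, -2.967]
contact_force: [-1.3, -0.3, -0.1]
grip_width: 91.9
time: 9.5
tool_pos: [472.7, 419.2, 357.3]
tcp_rot: [-3.139, -0.005, -2.969]
contact_force: [0.4, -0.4, -0.1]
grip_width: 91.7
t 9.5 pos [472.7 419.2 357.3] F [ 0.4 -0.4 -0.1] w 91.7 | shift [0.     0.0037 0.1173] turn [-0.002 -0.005 -0.002]
[[322.06893325 204.78965776]]
[[322.4796821 135.0680528]]
[[179.64579976 169.47947686]]
```

View pics/w2.png

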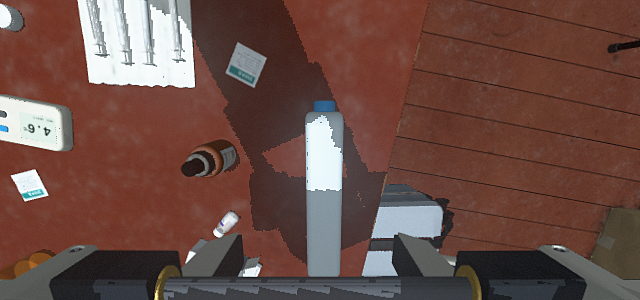

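View pics/t3.png

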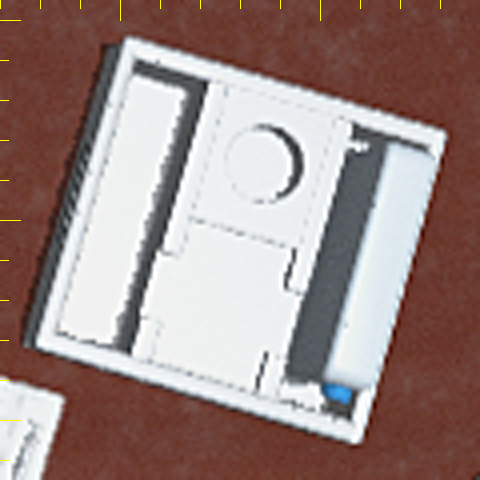

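Pack 1 stands in the right-hand slot, with its stopper towards −x. Pack L is centred between the jaws (columns 306–343).

```bash
python3 -c "
from h import *
c=capture('wrist');print('bulb',ray(c,[[190,169]],97),'pack',ray(c,[[324,130],[323.5,250]],94)); go(471.5,422.5,81,190)"
python3 -m pendant '[[[0,0.002,0.02],[0,0,0],0.0918],[[0,0.002,0.045],[0,0,0],0.0918],[[0,0.002,0.07],[0,0,0],0.0918],[[0,0.002,0.095],[0,0,0],0.0918],[[0,0.002,0.11],[0,0,0],0.0918],[[0,0.002,0.117],[0,0,0],0.0918],[[0,0.002,0.117],[0,0,0],0.02],[[0,0.002,0.117],[0,0,0],0.02],[[0,0.002,0.117],[0,0,0],0.02],[[0,0.002,0.117],[0,0,0],0.02]]'
python3 -m pendant '[[[0,0,0],[0,0,0],0.02],[[0,0,0],[0,0,0],0.02],[[0,0,0],[0,0,0],0.02],[[0,0,0],[0,0,0],0.02],[[0,0,0],[0,0,0],0.02],[[0,0,0],[0,0,0],0.02]]'
python3 -c "
from h import *
go(471.5,422.5,81,190)"
```

```text
bulb [[460.39689651 304.60769225  97.        ]] pack [[408.55012524 413.11760358  94.        ]
 [518.79414373 432.526265    94.        ]]
t 9.7 pos [473.6 419.  360.6] F [0.4 0.4 0.7] w 91.9 | shift [0.0015 0.0037 0.1206] turn [ 0.     0.001 -0.003]
time: 10.48
tool_pos: [473.3, 421.8, 244.4]
tcp_rot: [3.14, 0.003, -2.969]
contact_force: [1.4, -0.3, 0.5]
grip_width: 70.3
time: 10.98
tool_pos: [472.9, 421.7, 242.8]
tcp_rot: [3.141, 0.0, -2.969]
contact_force: [-1.8, 0.1, 0.7]
grip_width: 32.1
t 11.0 pos [472.9 421.7 242.8] F [-1.8  0.1  0.7] w 32.1 | shift [0.0012 0.001  0.0028] turn [ 0.     0.    -0.002]
```

```bash
python3 -m pendant '[[[0,0,-0.01],[0,0,0],0.02],[[0,0,-0.03],[0,0,0],0.02],[[0,0,-0.055],[0,0,0],0.02],[[0,0,-0.08],[0,0,0],0.02],[[0,0,-0.105],[0,0,0],0.02],[[0,0,-0.125],[0,0,0],0.02],[[0,0,-0.13],[0,0,0],0.02],[[0,0,-0.13],[0,0,0],0.02]]'
python3 -c "
from h import *
go(546,-115,214,163.6)"
```

```text
time: 11.65
tool_pos: [472.9, 421.5, 374.3]
tcp_rot: [3.14, 0.003, -2.969]
contact_force: [0.5, 0.8, -3.4]
grip_width: 32.0
t 11.7 pos [472.9 421.5 374.3] F [ 0.5  0.8 -3.4] w 32.0 | shift [ 0.0199 -0.5411  0.0006] turn [0.002 0.002 0.458]
```

```bash
python3 -m pendant '[[[0,-0.01,0],[0,0,0],0.02],[[0.001,-0.03,0],[0,0,0.04],0.02],[[0.002,-0.06,0],[0,0,0.08],0.02],[[0.003,-0.09,0],[0,0,0.12],0.02],[[0.004,-0.12,0],[0,0,0.16],0.02],[[0.006,-0.15,0],[0,0,0.2],0.02],[[0.007,-0.18,0],[0,0,0.24],0.02],[[0.008,-0.21,0],[0,0,0.28],0.02],[[0.009,-0.24,0],[0,0,0.32],0.02],[[0.01,-0.27,0],[0,0,0.36],0.02]]'
python3 -c "
from h import *
go(546,-115,214,163.6)"
```

```text
time: 12.48
tool_pos: [508.7, 151.7, 370.6]
tcp_rot: [-3.14, -0.004, 2.952]
contact_force: [0.5, 0.0, -3.7]
grip_width: 32.3
t 12.5 pos [508.7 151.7 370.6] F [ 0.5  0.  -3.7] w 32.3 | shift [-0.087  -0.2548 -0.0024] turn [-0.002 -0.004  0.096]
```

```bash
python3 -m pendant '[[[-0.01,-0.028,0],[0,0,0.02],0.02],[[-0.02,-0.058,0],[0,0,0.04],0.02],[[-0.03,-0.088,0],[0,0,0.06],0.02],[[-0.04,-0.118,0],[0,0,0.08],0.02],[[-0.05,-0.148,0],[0,0,0.096],0.02],[[-0.06,-0.178,0],[0,0,0.096],0.02],[[-0.07,-0.208,0],[0,0,0.096],0.02],[[-0.08,-0.235,0],[0,0,0.096],0.02],[[-0.0865,-0.2565,0],[0,0,0.096],0.02],[[-0.0865,-0.2565,0],[0,0,0.096],0.02]]'
python3 -m pendant '[[[0,0,0.015],[0,0,0],0.02],[[0,0,0.03],[0,0,0],0.02],[[0,0,0.03],[0,0,0],0.02]]'
python3 -c "
from h import *
go(546,-115,92,163.6)"
```

```text
time: 13.32
tool_pos: [545.9, -118.8, 370.3]
tcp_rot: [-3.14, -0.003, 2.854]
contact_force: [0.1, -0.5, -3.4]
grip_width: 32.3
time: 13.57
tool_pos: [544.8, -114.2, 338.1]
tcp_rot: [3.141, -0.009, 2.857]
contact_force: [-0.7, 0.2, -2.1]
grip_width: 32.3
t 13.6 pos [ 544.8 -114.2  338.1] F [-0.7  0.2 -2.1] w 32.3 | shift [-0.0022 -0.0005  0.0871] turn [ 0.001 -0.009  0.002]
```

```bash
python3 -m pendant '[[[0,0,0.015],[0,0,0],0.02],[[0,0,0.025],[0,0,0],0.02],[[0,0,0.035],[0,0,0],0.02],[[0,0,0.043],[0,0,0],0.02],[[0,0,0.051],[0,0,0],0.02],[[0,0,0.059],[0,0,0],0.02],[[0,0,0.067],[0,0,0],0.02],[[0,0,0.075],[0,0,0],0.02],[[0,0,0.081],[0,0,0],0.02],[[0,0,0.081],[0,0,0],0.02]]'
python3 -c "
from h import *
go(546,-115,92.5,163.6)"
```

```text
time: 14.4
tool_pos: [546.1, -114.2, 260.1]
tcp_rot: [3.141, -0.002, 2.858]
contact_force: [-1.2, -0.1, -3.7]
grip_width: 32.4
t 14.4 pos [ 546.1 -114.2  260.1] F [-1.2 -0.1 -3.7] w 32.4 | shift [-0.0002 -0.0008  0.0086] turn [ 0.    -0.002  0.002]
```

```bash
python3 -m pendant '[[[0,0,0.004],[0,0,0],0.02],[[0,0,0.0075],[0,0,0],0.02],[[0,0,0.0085],[0,0,0],0.02],[[0,0,0.0085],[0,0,0],0.02]]'
python3 -m pendant '[[[0,0,0],[0,0,0],0.05],[[0,0,0],[0,0,0],0.05],[[0,0,0],[0,0,0],0.05],[[0,0,0],[0,0,0],0.05],[[0,0,-0.01],[0,0,0],0.05],[[0,0,-0.035],[0,0,0],0.05],[[0,0,-0.065],[0,0,0],0.06],[[0,0,-0.09],[0,0,0],0.0918],[[0,0,-0.1],[0,0,0],0.0918],[[0,0,-0.1],[0,0,0],0.0918]]'
python3 -c "
from h import *
go(461.5,86.2,180,88.9); print(get_obs()['joint_positions'].round(2))"
```

```text
time: 14.73
tool_pos: [546.4, -114.3, 253.0]
tcp_rot: [3.141, -0.0, 2.858]
contact_force: [0.0, 0.7, -3.3]
grip_width: 32.2
time: 15.57
tool_pos: [546.8, -114.4, 356.4]
tcp_rot: [-3.141, 0.006, 2.858]
contact_force: [-0.2, 0.3, 0.2]
grip_width: 71.9
t 15.6 pos [ 546.8 -114.4  356.4] F [-0.2  0.3  0.2] w 71.9 | shift [0.1382 0.1687 0.0164] turn [0.004 0.006 1.306]
[-0.34  0.44  1.51  0.    1.19 -1.63]
```

```bash
python3 -m pendant '[[[0.01,0.012,0],[0,0,0.1],0.0918],[[0.025,0.03,0],[0,0,0.22],0.0918],[[0.04,0.05,0],[0,0,0.34],0.0918],[[0.058,0.07,0],[0,0,0.46],0.0918],[[0.075,0.09,0.005],[0,0,0.58],0.0918],[[0.09,0.11,0.01],[0,0,0.7],0.0918],[[0.107,0.13,0.015],[0,0,0.82],0.0918],[[0.122,0.15,0.016],[0,0,0.94],0.0918],[[0.134,0.163,0.016],[0,0,1.06],0.0918],[[0.138,0.1685,0.016],[0,0,1.18],0.0918]]'
python3 -m pendant '[[[0,0,0],[0,0,0.1],0.0918],[[0,0,0],[0,0,0.127],0.0918],[[0,0,0],[0,0,0.127],0.0918]]'
python3 - <<'E'
from h import *
go(461.5,86.2,22,88.9)
c=capture("wrist"); t=capture("top")
a=cv2.resize(t["color"][145:265,370:490],None,fx=3,fy=3,interpolation=cv2.INTER_CUBIC)
b=np.zeros((400,1000,3),np.uint8);b[:,:640]=c["color"];b[:360,640:]=a
cv2.imwrite("pics/w3.png",cv2.resize(b,(800,320))[:,:,::-1]); print(proj(c,[461.5,86.2,16]))
E
```

```text
time: 16.4
tool_pos: [459.4, 88.0, 335.5]
tcp_rot: [-3.138, -0.001, 1.674]
contact_force: [-0.1, -0.6, -0.1]
grip_width: 91.9
time: 16.65
tool_pos: [460.6, 86.4, 335.8]
tcp_rot: [-3.139, 0.0, 1.55]
contact_force: [0.4, -0.4, -0.5]
grip_width: 91.9
t 16.6 pos [460.6  86.4 335.8] F [ 0.4 -0.4 -0.5] w 91.9 | shift [-1.000e-04  1.300e-03  1.548e-01] turn [-0.002  0.    -0.001]
[[319.26820913 186.91528889]]
```

View pics/w3.png

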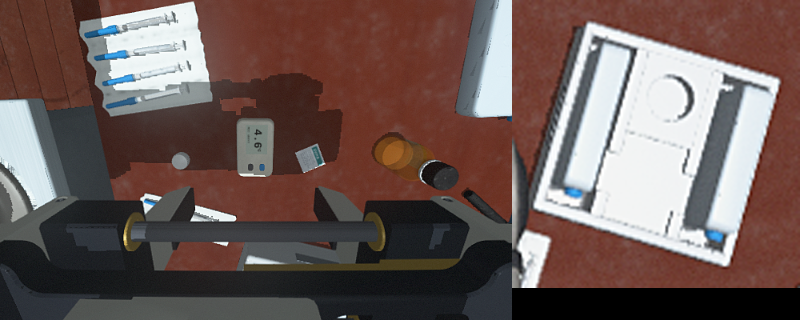

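Both packs are in their slots. The logger is centred between the jaws at about (319,185) in wrist pixels, matching the prediction. I'll narrow the opening so the fingers clear the small card beside it.

```bash
python3 -m pendant '[[[0,0.001,0.02],[0,0,0],0.07],[[0,0.001,0.05],[0,0,0],0.07],[[0,0.001,0.08],[0,0,0],0.07],[[0,0.001,0.105],[0,0,0],0.07],[[0,0.001,0.125],[0,0,0],0.07],[[0,0.001,0.138],[0,0,0],0.07],[[0,0.001,0.148],[0,0,0],0.07],[[0,0.001,0.151],[0,0,0],0.07],[[0,0.001,0.151],[0,0,0],0.07]]'
python3 -c "
from h import *
go(461.5,86.2,22,88.9)"
```

```text
time: 17.5
tool_pos: [461.8, 85.9, 185.2]
tcp_rot: [-3.139, 0.0, 1.551]
contact_force: [-0.7, 0.0, -0.2]
grip_width: 69.8
t 17.5 pos [461.8  85.9 185.2] F [-0.7  0.  -0.2] w 69.8 | shift [ 0.0003 -0.0003  0.0042] turn [-0.002  0.    -0.   ]
```

```bash
python3 -m pendant '[[[0,0,0.0035],[0,0,0],0.07],[[0,0,0.0035],[0,0,0],0.04],[[0,0,0.0035],[0,0,0],0.04],[[0,0,0.0035],[0,0,0],0.04],[[0,0,0.0035],[0,0,0],0.04],[[0,0,0.0035],[0,0,0],0.04],[[0,0,0.0035],[0,0,0],0.04],[[0,0,0.0035],[0,0,0],0.04]]'
python3 -m pendant '[[[0,0,-0.005],[0,0,0],0.04],[[0,0,-0.02],[0,0,0],0.04],[[0,0,-0.045],[0,0,0],0.04],[[0,0,-0.075],[0,0,0],0.04],[[0,0,-0.105],[0,0,0],0.04],[[0,0,-0.135],[0,0,0],0.04],[[0,0,-0.16],[0,0,0],0.04],[[0,0,-0.16],[0,0,0],0.04]]'
python3 -c "
from h import *
go(476.6,-176,182,163.6)"
```

```text
time: 18.17
tool_pos: [462.3, 86.1, 183.0]
tcp_rot: [3.141, -0.0, 1.551]
contact_force: [-1.2, -0.5, 5.4]
grip_width: 49.8
time: 18.83
tool_pos: [463.0, 86.2, 347.5]
tcp_rot: [3.133, -0.001, 1.551]
contact_force: [1.1, 0.1, 0.3]
grip_width: 49.7
t 18.8 pos [463.   86.2 347.5] F [1.1 0.1 0.3] w 49.7 | shift [-0.2618  0.0187  0.0066] turn [ 0.008  0.005 -1.304]
```

```bash
python3 -m pendant '[[[-0.01,0,0],[0,0,-0.06],0.04],[[-0.03,0.002,0],[0,0,-0.16],0.04],[[-0.06,0.004,0],[0,0,-0.27],0.04],[[-0.09,0.006,0],[0,0,-0.38],0.04],[[-0.12,0.008,0],[0,0,-0.49],0.04],[[-0.15,0.01,0],[0,0,-0.6],0.04],[[-0.18,0.012,0],[0,0,-0.71],0.04],[[-0.21,0.014,0],[0,0,-0.82],0.04],[[-0.24,0.016,0],[0,0,-0.93],0.04],[[-0.2618,0.0185,0],[0,0,-1.04],0.04]]'
python3 -m pendant '[[[0,0,0],[0,0,-0.1],0.04],[[0,0,0],[0,0,-0.2],0.04],[[0,0,0],[0,0,-0.264],0.04],[[0,0,0],[0,0,-0.264],0.04],[[0,0,0],[0,0,-0.264],0.04]]'
python3 - <<'E'
from h import *
go(476.6,-176,74,163.6)
c=capture("wrist"); s=capture("scene")
b=np.zeros((800,640,3),np.uint8);b[:400]=c["color"];b[400:]=cv2.resize(s["color"][160:340,290:578],(640,400))
cv2.imwrite("pics/w4.png",cv2.resize(b,(480,600))[:,:,::-1])
E
```

```text
time: 19.67
tool_pos: [474.9, -178.2, 341.8]
tcp_rot: [-3.141, -0.001, 2.595]
contact_force: [0.5, -0.1, -1.1]
grip_width: 50.2
time: 20.08
tool_pos: [475.2, -176.0, 342.0]
tcp_rot: [3.141, -0.001, 2.853]
contact_force: [-0.3, -0.5, -0.2]
grip_width: 50.2
t 20.1 pos [ 475.2 -176.   342. ] F [-0.3 -0.5 -0.2] w 50.2 | shift [-0.0015  0.0003  0.109 ] turn [ 0.    -0.001 -0.003]
```

View pics/w4.png

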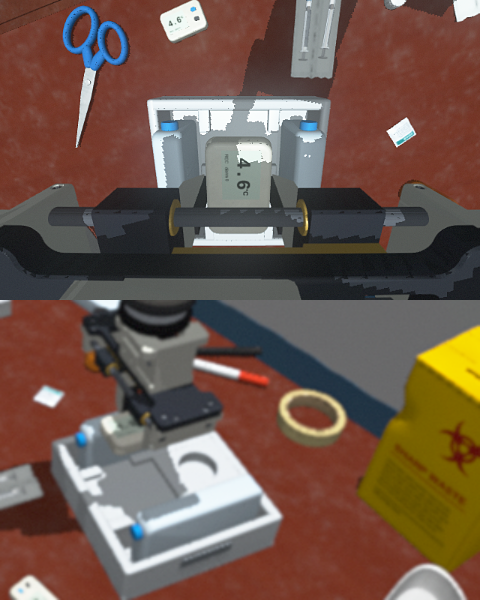

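The logger is held straight and sits over its bed, and the fingers line up with the notches between the two packs.

```bash
python3 -m pendant '[[[-0.001,0,0.02],[0,0,0],0.04],[[-0.001,0,0.045],[0,0,0],0.04],[[-0.001,0,0.065],[0,0,0],0.04],[[-0.001,0,0.078],[0,0,0],0.04],[[-0.001,0,0.087],[0,0,0],0.04],[[-0.001,0,0.094],[0,0,0],0.04],[[-0.001,0,0.1],[0,0,0],0.04],[[-0.001,0,0.1],[0,0,0],0.04],[[-0.001,0,0.1],[0,0,0],0.04]]'
python3 -c "
from h import *
go(476.6,-176,75,163.6)"
```

```text
time: 20.93
tool_pos: [476.5, -176.4, 242.9]
tcp_rot: [-3.142, 0.0, 2.855]
contact_force: [0.6, 0.3, -1.0]
grip_width: 49.5
t 20.9 pos [ 476.5 -176.4  242.9] F [ 0.6  0.3 -1. ] w 49.5 | shift [0.     0.0004 0.0089] turn [-0.     0.    -0.001]
```

```bash
python3 -m pendant '[[[0,0,0.003],[0,0,0],0.04],[[0,0,0.005],[0,0,0],0.04],[[0,0,0.0065],[0,0,0],0.04],[[0,0,0.0065],[0,0,0],0.04],[[0,0,0.0065],[0,0,0],0.04]]'
python3 -c "
from h import *
go(476.6,-176,75,163.6)"
```

```text
time: 21.35
tool_pos: [476.3, -176.3, 236.2]
tcp_rot: [3.142, 0.0, 2.855]
contact_force: [0.0, -0.2, -0.0]
grip_width: 50.0
t 21.4 pos [ 476.3 -176.3  236.2] F [ 0.  -0.2 -0. ] w 50.0 | shift [-0.0001  0.0004  0.0022] turn [ 0.     0.    -0.001]
```

Lower by 1 mm, release with a small opening, and rise.

```bash
python3 -m pendant '[[[0,0,0.001],[0,0,0],0.04],[[0,0,0.001],[0,0,0],0.04],[[0,0,0.001],[0,0,0],0.059],[[0,0,0.001],[0,0,0],0.059],[[0,0,0.001],[0,0,0],0.059],[[0,0,-0.005],[0,0,0],0.059],[[0,0,-0.02],[0,0,0],0.059],[[0,0,-0.05],[0,0,0],0.059],[[0,0,-0.085],[0,0,0],0.059],[[0,0,-0.12],[0,0,0],0.059]]'
python3 -m pendant '[[[0,0,-0.02],[0,0,0],0.059],[[0,0,-0.02],[0,0,0],0.059]]'
python3 -c "
from h import *
c=capture('wrist');cv2.imwrite('pics/w5.png',c['color'][60:300,100:540,::-1])
go(460,299,215,170)"
```

```text
time: 22.18
tool_pos: [476.0, -176.2, 357.6]
tcp_rot: [3.141, -0.001, 2.855]
contact_force: [0.8, -0.4, -0.5]
grip_width: 58.9
time: 22.35
tool_pos: [477.0, -176.6, 381.5]
tcp_rot: [-3.14, 0.01, 2.855]
contact_force: [0.6, -0.7, 0.6]
grip_width: 59.3
t 22.4 pos [ 476.6 -176.4  378.9] F [-0.1  0.2 -0.8] w 58.8 | shift [0.1503 0.4513 0.0035] turn [-0.001  0.006 -0.112]
```

View pics/w5.png

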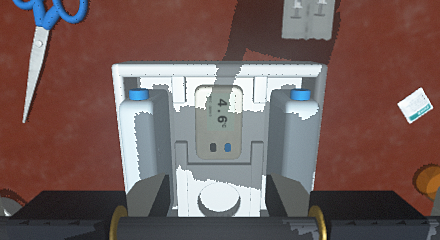

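The logger lies straight and flat in its bed, with the well empty. Next I'll move over the bottle.

```bash
python3 -m pendant '[[[0.006,0.018,0],[0,0,0],0.08],[[0.018,0.054,0],[0,0,-0.03],0.08],[[0.03,0.09,0],[0,0,-0.06],0.08],[[0.042,0.126,0],[0,0,-0.09],0.08],[[0.054,0.162,0],[0,0,-0.112],0.08],[[0.066,0.198,0],[0,0,-0.112],0.08],[[0.078,0.234,0],[0,0,-0.112],0.08],[[0.09,0.27,0],[0,0,-0.112],0.08],[[0.102,0.306,0],[0,0,-0.112],0.08],[[0.114,0.342,0],[0,0,-0.112],0.08]]'
python3 -c "
from h import *
go(460,299,215,170)"
```

```text
time: 23.23
tool_pos: [462.9, 185.7, 375.0]
tcp_rot: [-3.141, -0.002, 2.967]
contact_force: [1.1, 0.2, 0.2]
grip_width: 80.0
t 23.2 pos [462.9 185.7 375. ] F [1.1 0.2 0.2] w 80.0 | shift [0.0226 0.111  0.001 ] turn [-0.001 -0.002 -0.   ]
```

```bash
python3 -m pendant '[[[0.007,0.035,0],[0,0,0],0.08],[[0.014,0.07,0],[0,0,0],0.08],[[0.02,0.1,0],[0,0,0],0.08],[[0.0235,0.114,0],[0,0,0],0.08],[[0.0235,0.114,0],[0,0,0],0.08],[[0.0235,0.114,0],[0,0,0],0.08],[[0.0235,0.114,0],[0,0,0],0.08]]'
python3 - <<'E'
from h import *
c=capture('wrist');go(460,299,62,170)
p=proj(c,[[460,299,100],[460,299,70],[460,299,0]]);print(p)
u,v=p[0].astype(int);crop(c,max(u-70,0),max(v-60,0),u+70,min(v+60,400),5,"w6.png");print(u-70,v-60)
E
```

```text
time: 23.82
tool_pos: [460.3, 299.5, 375.3]
tcp_rot: [-3.14, -0.001, 2.967]
contact_force: [-0.6, -0.2, 0.4]
grip_width: 79.9
t 23.9 pos [460.5 299.3 375.6] F [ 0.4  0.1 -1. ] w 79.6 | shift [ 0.0003 -0.0002  0.1546] turn [-0.001 -0.001 -0.001]
[[317.50182839 200.07965389]
 [317.5500387  191.16281916]
 [317.63305645 175.80727134]]
247 140
```

View pics/w6.png

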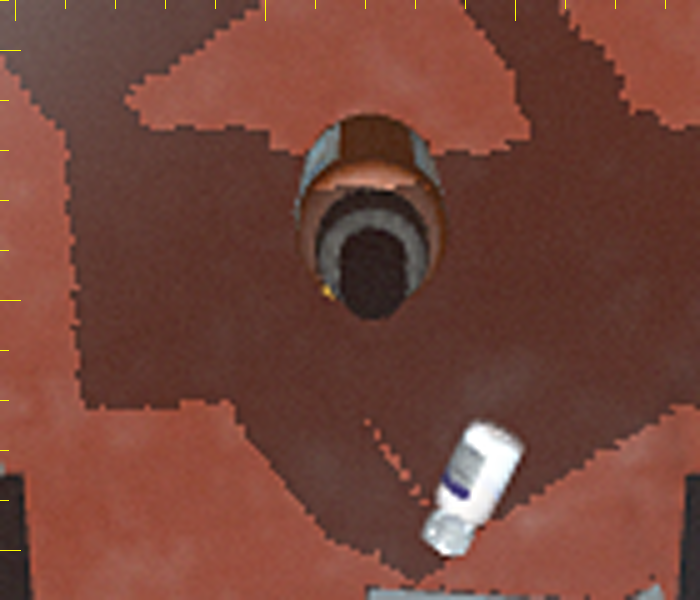

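The bottle's body is centred at about (321,187) in wrist pixels, with the bulb at (321,197), so it sits about 3 mm off my estimate. The small vial at (341,238) is clear of the fingers. I'll correct and descend.

```bash
python3 -m pendant '[[[0.0025,0.002,0.01],[0,0,0],0.08],[[0.0025,0.002,0.035],[0,0,0],0.08],[[0.0025,0.002,0.06],[0,0,0],0.08],[[0.0025,0.002,0.085],[0,0,0],0.08],[[0.0025,0.002,0.11],[0,0,0],0.08],[[0.0025,0.002,0.13],[0,0,0],0.08],[[0.0025,0.002,0.145],[0,0,0],0.08],[[0.0025,0.002,0.154],[0,0,0],0.08],[[0.0025,0.002,0.154],[0,0,0],0.08]]'
python3 -m pendant '[[[0,0,0],[0,0,0],0.05],[[0,0,0],[0,0,0],0.05],[[0,0,0],[0,0,0],0.03],[[0,0,0],[0,0,0],0.025],[[0,0,0],[0,0,0],0.025],[[0,0,0],[0,0,0],0.025],[[0,0,0],[0,0,0],0.025],[[0,0,0],[0,0,0],0.025]]'
python3 -c "
from h import *
go(458,301,62,170)"
```

```text
time: 24.62
tool_pos: [457.8, 301.7, 220.0]
tcp_rot: [-3.139, -0.003, 2.966]
contact_force: [-0.2, -0.1, 0.1]
grip_width: 80.3
time: 25.28
tool_pos: [458.3, 302.8, 222.3]
tcp_rot: [3.141, 0.0, 2.967]
contact_force: [0.2, 0.5, 1.3]
grip_width: 31.4
t 25.3 pos [458.3 302.8 222.3] F [0.2 0.5 1.3] w 31.4 | shift [ 0.     -0.0018  0.0013] turn [ 0.  0. -0.]
```

```bash
python3 -m pendant '[[[0,0,-0.01],[0,0,0],0.025],[[0,0,-0.03],[0,0,0],0.025],[[0,0,-0.06],[0,0,0],0.025],[[0,0,-0.09],[0,0,0],0.025],[[0,0,-0.12],[0,0,0],0.025],[[0,0,-0.14],[0,0,0],0.025],[[0,0,-0.15],[0,0,0],0.025],[[0,0,-0.15],[0,0,0],0.025]]'
python3 -c "
from h import *
go(569.3,-204,213,163.6)"
```

```text
time: 25.95
tool_pos: [458.5, 302.8, 374.8]
tcp_rot: [3.139, 0.004, 2.967]
contact_force: [0.5, 0.5, -0.2]
grip_width: 31.0
t 25.9 pos [458.5 302.8 374.8] F [ 0.5  0.5 -0.2] w 31.0 | shift [-0.1972 -0.4799  0.0022] turn [0.003 0.004 0.112]
```

```bash
python3 -m pendant '[[[-0.005,-0.012,0],[0,0,0],0.025],[[-0.015,-0.036,0],[0,0,0.02],0.025],[[-0.026,-0.064,0],[0,0,0.04],0.025],[[-0.038,-0.092,0],[0,0,0.06],0.025],[[-0.05,-0.12,0],[0,0,0.08],0.025],[[-0.061,-0.148,0],[0,0,0.1],0.025],[[-0.072,-0.176,0],[0,0,0.112],0.025],[[-0.084,-0.204,0],[0,0,0.112],0.025],[[-0.095,-0.232,0],[0,0,0.112],0.025],[[-0.104,-0.254,0],[0,0,0.112],0.025]]'
python3 -c "
from h import *
go(569.3,-204,213,163.6)"
```

```text
time: 26.78
tool_pos: [516.2, 31.7, 370.0]
tcp_rot: [-3.14, -0.004, 2.854]
contact_force: [0.3, -0.9, -0.8]
grip_width: 31.4
t 26.8 pos [516.2  31.7 370. ] F [ 0.3 -0.9 -0.8] w 31.4 | shift [-0.1178 -0.2109 -0.0022] turn [-0.001 -0.004 -0.002]
```

```bash
python3 -m pendant '[[[-0.015,-0.026,0],[0,0,0],0.025],[[-0.03,-0.053,0],[0,0,0],0.025],[[-0.045,-0.08,0],[0,0,0],0.025],[[-0.06,-0.107,0],[0,0,0],0.025],[[-0.075,-0.134,0],[0,0,0],0.025],[[-0.09,-0.161,0],[0,0,0],0.025],[[-0.104,-0.187,0],[0,0,0],0.025],[[-0.114,-0.207,0],[0,0,0],0.025],[[-0.1178,-0.2135,0],[0,0,0],0.025],[[-0.1178,-0.2135,0],[0,0,0],0.025]]'
python3 -m pendant '[[[0,0,0.015],[0,0,0],0.025],[[0,0,0.03],[0,0,0],0.025],[[0,0,0.03],[0,0,0],0.025],[[0,0,0.03],[0,0,0],0.025]]'
python3 - <<'E'
from h import *
go(569.3,-204,104,163.6)
c=capture("wrist"); s=capture("scene")
b=np.zeros((800,640,3),np.uint8);b[:400]=c["color"];b[400:]=cv2.resize(s["color"][160:340,290:578],(640,400))
cv2.imwrite("pics/w7.png",cv2.resize(b,(480,600))[:,:,::-1])
E
```

```text
time: 27.62
tool_pos: [568.6, -205.8, 369.8]
tcp_rot: [3.141, -0.004, 2.852]
contact_force: [-1.1, -0.0, -0.8]
grip_width: 31.3
time: 27.95
tool_pos: [568.7, -202.4, 341.0]
tcp_rot: [3.141, -0.003, 2.856]
contact_force: [0.9, -0.3, 0.5]
grip_width: 31.2
t 27.9 pos [ 568.7 -202.4  341. ] F [ 0.9 -0.3  0.5] w 31.2 | shift [-0.0013 -0.0014  0.078 ] turn [ 0.001 -0.003  0.001]
```

View pics/w7.png

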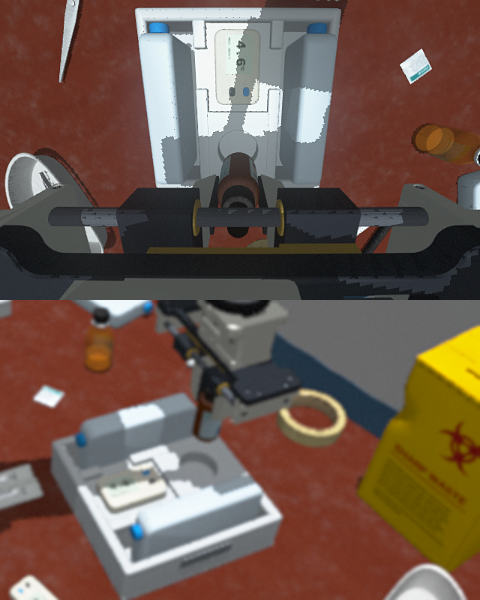

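The bottle hangs upright just above the well, and the logger lies flat. I'll lower in stages.

```bash
python3 -m pendant '[[[-0.001,-0.001,0.015],[0,0,0],0.025],[[-0.001,-0.001,0.03],[0,0,0],0.025],[[-0.001,-0.001,0.042],[0,0,0],0.025],[[-0.001,-0.001,0.05],[0,0,0],0.025],[[-0.001,-0.001,0.056],[0,0,0],0.025],[[-0.001,-0.001,0.062],[0,0,0],0.025],[[-0.001,-0.001,0.067],[0,0,0],0.025],[[-0.001,-0.001,0.067],[0,0,0],0.025],[[-0.001,-0.001,0.067],[0,0,0],0.025]]'
python3 -c "
from h import *
go(569.3,-204,103.3,163.6)"
```

```text
time: 28.8
tool_pos: [569.9, -204.9, 275.3]
tcp_rot: [3.142, 0.0, 2.855]
contact_force: [-0.3, -0.4, -0.4]
grip_width: 31.0
t 28.8 pos [ 569.9 -204.9  275.3] F [-0.3 -0.4 -0.4] w 31.0 | shift [0.0008 0.0007 0.013 ] turn [ 0.     0.    -0.001]
```

```bash
python3 -m pendant '[[[0,0,0.004],[0,0,0],0.025],[[0,0,0.008],[0,0,0],0.025],[[0,0,0.011],[0,0,0],0.025],[[0,0,0.0125],[0,0,0],0.025],[[0,0,0.0125],[0,0,0],0.025],[[0,0,0.0125],[0,0,0],0.025]]'
python3 -c "
from h import *
go(569.3,-204,103.3,163.6)"
```

```text
time: 29.3
tool_pos: [569.8, -204.9, 262.6]
tcp_rot: [3.142, 0.0, 2.855]
contact_force: [-0.3, -0.4, -0.1]
grip_width: 31.2
t 29.3 pos [ 569.8 -204.9  262.6] F [-0.3 -0.4 -0.1] w 31.2 | shift [0.0008 0.0007 0.0003] turn [ 0.     0.    -0.001]
```

```bash
python3 -m pendant '[[[0,0,0.0008],[0,0,0],0.025],[[0,0,0.0008],[0,0,0],0.036],[[0,0,0.0008],[0,0,0],0.044],[[0,0,0.0008],[0,0,0],0.05],[[0,0,0.0008],[0,0,0],0.05],[[0,0,0],[0,0,0],0.05],[[0,0,-0.015],[0,0,0],0.05],[[0,0,-0.04],[0,0,0],0.05],[[0,0,-0.07],[0,0,0],0.05],[[0,0,-0.1],[0,0,0],0.05]]'
python3 -m pendant '[[[0,0,-0.03],[0,0,0],0.05],[[0,0.035,-0.03],[0,0,0],0.05],[[0,0.07,-0.03],[0,0,0],0.05],[[0,0.11,-0.03],[0,0,0],0.05],[[0,0.15,-0.03],[0,0,0],0.05],[[0,0.19,-0.03],[0,0,0],0.05],[[0,0.23,-0.03],[0,0,0],0.05],[[0,0.26,-0.03],[0,0,0],0.05],[[0,0.28,-0.03],[0,0,0],0.05],[[0,0.28,-0.03],[0,0,0],0.05]]'
python3 - <<'E'
from h import *
go(569.3,-204,103.3,163.6)
t=capture("top"); s=capture("scene")
b=np.zeros((800,600,3),np.uint8)
b[:400]=cv2.resize(t["color"][125:285,360:600],(600,400),interpolation=2);b[400:]=cv2.resize(s["color"][190:350,280:520],(600,400),interpolation=2)
cv2.imwrite("pics/f.png",cv2.resize(b,(450,600))[:,:,::-1]); cv2.imwrite("pics/fa.png",s["color"][:,:,::-1])
E
```

```text
time: 30.13
tool_pos: [569.6, -204.8, 363.3]
tcp_rot: [3.141, -0.002, 2.855]
contact_force: [0.4, -1.3, 0.7]
grip_width: 50.2
time: 30.97
tool_pos: [649.4, 68.0, 392.2]
tcp_rot: [3.14, -0.0, 2.859]
contact_force: [-0.3, 0.4, 0.2]
grip_width: 49.8
t 31.0 pos [649.4  68.  392.2] F [-0.3  0.4  0.2] w 49.8 | shift [ 0.0012 -0.2837  0.1295] turn [ 0.002 -0.     0.004]
```

View pics/f.png

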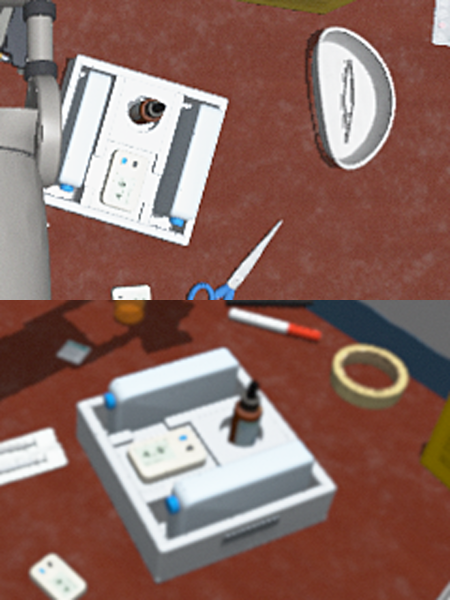

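View pics/fa.png

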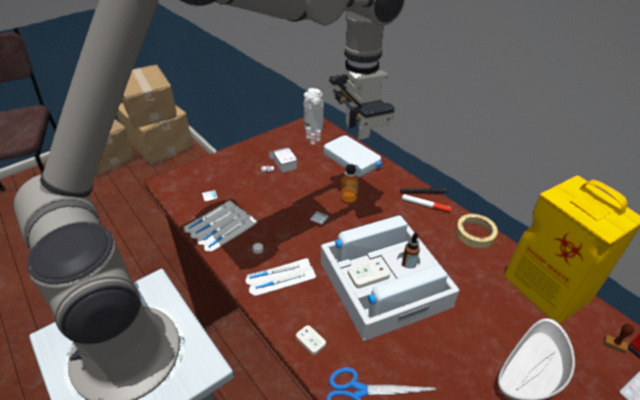

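Everything looks in place: packs in both slots, logger in its bed, bottle in the well, bystanders unmoved. I'll check numerically that the bottle is upright and fully down.

Run:
```python
from h import *
t=capture("top"); s=capture("scene")
P=[np.asarray(c["mtx"])@np.c_[cam(c)] for c in(t,s)]
def und(c,uv): return cv2.undistortPoints(np.array([[uv]],float),c["mtx"],c["dist"],P=c["mtx"]).reshape(2,1)
X=cv2.triangulatePoints(P[0],P[1],und(t,(444.3,181)),und(s,(414.5,235.5)));print("bulb tip",(X[:3]/X[3]).ravel())
f=[569.5,-204.5]
for z in(142,110,42): print(z,proj(t,[*f,z]),proj(s,[*f,z]))
for c,n in((t,"t"),(s,"s")):
    u,v=proj(c,[*f,90])[0].astype(int); a=cv2.resize(c["color"][v-25:v+25,u-25:u+25,::-1],(400,400),interpolation=2)
    print(n,u-25,v-25); globals()[n+"i"]=a
cv2.imwrite("pics/b.png",np.hstack([ti,si]))
```

```text
bulb tip [ 573.19547921 -202.92253992  131.80414616]
142 [[446.04880027 182.32374633]] [[414.99318265 233.14751254]]
110 [[442.01265788 183.67571761]] [[412.57733246 243.99417204]]
42 [[434.22362873 186.28461443]] [[407.76561615 265.43737244]]
t 414 159
s 386 225
```

The bulb's pixel positions agree within about 2 px with a bottle standing upright on the well floor, so I'll hand the job in.

```bash
python3 -c "
from plant import *
print(close_job(), get_obs()['time'])"
```

```text
the job is handed in; nothing more can be done
the job is handed in; nothing more can be done
```

The tray is packed and the job is handed in, at about 31 s of the 128 s allowed. Both on-edge cold packs went into the slots first. Then the temperature logger went into its bed, and last the dropper bottle into the well.

**Final pictures:** the top and scene views show both packs standing in their slots, the logger lying flat and straight in its bed, and the bottle upright in the well. The bottle's bulb was within about 2 px of where it should be for a bottle standing upright on the well floor. The gripper was well clear of everything, and the amber bottle, carton and flat pack looked unmoved.

**Checks that failed or disagreed:**
- **Bulb height:** a rough two-view fix gave 132 mm for the bulb tip, where 142 mm is nominal. I put this down to clicking the middle of the bulb and not its tip. A last close-up to confirm was refused by the picture limit.
- **Grip widths:** they read about 2 mm under nominal on the logger and the bottle, but both held without slipping.
- **Force:** the largest value I read was about 5 N, while closing on the logger. I only read it at the end of each move, so brief peaks in between were not seen.

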